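# Open the sloping treat box and put the wafer away

## Robot

A 6-joint arm with a two-finger parallel gripper is mounted at the origin on a cart in front of the work surface, level with it; the furniture and walls round the work are solid. World frame = base frame: x ahead of the robot, y to its left, z up, the work surface at z = 0. Lengths are in mm, angles in degrees, forces in N, time in s.
With the tool pointing down it reaches from about 325 to 925 mm from the base axis. Payload 3.1 kg.
Tool frame: the origin (TCP) lies between the finger pads, 19 mm behind the fingertips; this is the grasp point; z points along the fingers, y is the line along which they close (so a half turn about z gives the same grasp; the last joint's range is limited). The gripper opens to 85 mm and grips with 20 to 120 N. Pads are 22 mm wide; open, the fingers measure 114 mm over their backs; the gripper's body (76 mm by 85 mm) begins 54 mm behind the grasp point. The pads swing forward as they close: fully open they stand 13 mm farther back than shut.
Start: joints at [58.086, 12.427, 92.441, -0, 75.132, -6.429], TCP at [268.907, 564.206, 250] pointing down, gripper open.
Joint ranges: [-157.48, 157.48], [-44.54, 120.13], [17.64, 146.25], [-64.5, 244.5], [7.68, 150.69], [-147.95, 147.95]. Speed limits (degrees/s): [159.86, 159.86, 180, 180, 180, 180].

## Interface

Orientations are given as [roll, pitch, yaw] about the fixed x, y, z axes, in that order (R = Rz(yaw) Ry(pitch) Rx(roll)).
In Python, from station import * gives the robot as it stands. Calls block until the motion is done:
- goto(position, orientation): joint-space move of the TCP to a pose.
- move_l(position, attitude=None, speed=150): straight line of the TCP; attitude=None keeps the orientation; speed is the mean speed in mm/s.
- move_j(angles): joint-space move.
- grip(opening, squeeze=None): finger opening in mm; squeeze is the grip in N (None keeps the last); returns when the fingers have stopped.
- wait(seconds).
- solve_ik(position, orientation): joint angles nearest the present ones, or None.
- get_obs(): the state.
- get_image(name): name is "side" or "top"; returns the picture (480x640x3 uint8, red, green, blue); there is no depth.
- get_calibration(name): a dict with "fx", "fy", "cx", "cy" (pixels), "R" (3x3) and "t" (3): a world point X has camera coordinates R X + t. Camera axes: x right, y down, z forward; pixel columns grow to the right and rows downward; lengths in mm; the calibration is good to about 2 mm. A picture is of the moment at which its call begins. get_calibration takes no time and is no camera call.
A pose or a line that the arm cannot do raises Unreachable and nothing moves.
- sign_off(): hands the job in; it is judged then, once.
Trained networks look in the newest picture that a camera, given by its name, has taken for a name from the list of things; names that differ only in an ending like _2 or _b are one class to them, and where a whole thing is asked for, a point or a joint stands for the part that bears it (a point fixed in the world has none). Each returns a list of dicts, best first, with "score" (0 to 1); they miss things now and then, are a little off and sometimes report something else, mostly with a low value. They report only what shows in the picture. A call takes as long as a camera call.
- spot_in(name, camera): "extent" ([centre column, centre row, width, height] in pixels, round what is visible of it).
- regions_of(name, camera): "region" (480x640 bool, what is visible of it) and "extent" ([centre column, centre row, width, height] in pixels, round what is visible of it).
The state is a dict: "t": time; "joint_pos": joint angles; "qvel": joint speeds; "effort": joint torques, N m; "tcp_pos": TCP position; "ee_rot": TCP orientation; "wrist_force": force on the tool from outside, world axes, zero at the start; "moment": the same for the moment, N m; "grip_width": finger opening in mm; "grip_force": force on a finger pad.
Only numpy, scipy, OpenCV 4.12 (cv2) and the standard library are available. Lean on these libraries where they do the work, as an engineer would, in place of code of your own. Each camera call takes 0.05 s, during which the arm holds its last target. There are 200 camera calls.

## Task

Open the wooden treat box that leans under the spice shelf: raise the lower end of its sliding lid over the stop lip, slide the lid down the slope until it is clear of the grooves, and lay it flat, handle up, in the middle of the cork mat. Then put the straight wafer bar (not a twist-wrapped sweet) into the open box. Leave the other things where they are and do not knock over the jars on the shelf.

Things in the scene. Friction and masses are not known exactly. Their poses are not given: they have to be found in the camera images.
- rack: Fixed light-wood rack, 190 mm wide (y), holding the sloping box and, above it, a spice shelf, slatted in front, on two rear posts (front open). Origin on the stove top under its middle; x points to the posts, about to the robot's right, so its open front faces left, z up. Shelf: x -83 to +100 mm, underside z 255, top z 281 mm.
- shelf_front (a point): Middle of the lower edge of the shelf's front, at rack x -83, z 255 mm; axes as the rack's. Measured level, it stands 12 mm farther out (rack -x) than the lid's grip point, so a vertical gripper cannot reach the lid handle or into the box; a tool leaning to the rack's open front (its -x side) by 30 to 40 degrees can.
- box: Fixed open box on the rack, 180 mm long, 150 wide, sloping 30 degrees, lower end to the rack's open front. Origin: middle of the lower end's bottom edge, at rack x -75, z 12 mm; x up the slope, y across, z normal to the lid. Floor z 6 mm; inside x 8 to 172, y -56 to +56 mm. Side ledges carry the lid at z 50 mm; side walls guide it at y +-64.
- stop_lip (a point): Middle of the top of the box's lower wall (x 0 to 8, top at z 56 mm): a stop lip 6 mm above the ledges that holds the lid's lower end. This point is at box x 4; axes as the box's. While the lid is fully in, its lower end can be raised 6 to 14 mm, the lid turning about its upper end.
- groove_mouth (a point): Lower end of the grooves, at box x 112, y 0, z 61.5 mm; axes as the box's. From here up to x 180 roofs (underside z 61.5, top z 67.5 mm) cover the lid's side edges: 5.5 mm of play over the 6 mm lid. Moved 60 mm down the slope the lid is out of them and can be lifted away.
- lid: Loose light-wood lid panel 160 x 121 x 6 mm (about 150 g) with a bar handle 60 mm long (x), 14 wide (y), on its top face from z 6 to z 36 mm, centred at x -40 mm, near the lower end. Origin: centre of the panel's underside; x to the end up the slope, z out of the top face. At the start its centre is at box x 89, z 50 mm, its lower end at the stop lip.
- lid_grip (a point): Point in the lid's handle where to put the TCP: lid x -40, y 0, z 29 mm (fingertips then 4 mm above the panel); close across the 14 mm width (lid y). Its axes are the lid's.
- lid_upper_end (a point): Middle of the underside edge at the lid's upper end: lid x +80 mm. Its axes are the lid's.
- mat: Fixed cork mat 190 x 150 x 10 mm lying at the left edge of the stove, its top 10 mm above the stove top, left of the rack; origin at the centre of its underside, x along its long side.
- wafer: Loose straight cylindrical wrapped wafer bar, 82 mm long (along its y), 16 mm wide, 15 mm high, about 30 g; origin at the centre of its underside; lies between rack and mat in one of two places, nearer or farther.
- twist_sweet: Loose wrapped sweet with twisted, flared ends, 61 mm long (along its y), 31 mm wide, 15 mm high; lies in the other of the two places. Bystander.
- twist_sweet_b: Another such twist-wrapped sweet behind the mat. Bystander.
- teaspoon: Metal teaspoon, 132 mm, farther back between rack and mat. Bystander.
- salt_shaker: Salt shaker, 44 mm wide, 90 mm high, standing on the shelf of the rack. Bystander.
- pepper_jar: Small spice jar, 45 mm wide, 108 mm high, standing on the shelf of the rack. Bystander.
- kitchen_timer: Kitchen timer, 67 mm, on the counter to the left of the mat. Bystander.
- tea_mug: Mug, 84 mm wide, 91 mm high, on the counter behind the mat. Bystander.

How it is judged (in metres and radians):
On the way, in this order (a step that is already met when the one before it is completed fails the run):
1. the lid has been slid down over the stop lip, clear of the grooves (x of lid_upper_end in the frame of box below 0.108 m and z of lid in the frame of box above 0.05 m), for 0.1 s.
2. the lid lies flat, handle up, in the middle of the cork mat and is let go (horizontal distance between lid and mat below 0.04 m and angle between lid's own z axis and vertical below 0.08 rad and height (world z) of lid below 0.018 m and linear speed of lid below 0.02 m/s and contact force between the fingers and lid below 0.1 N), for 0.2 s.
At the end, for the whole second after the job is handed in: The lid lies flat (within 4.5 degrees), handle up, on the cork mat, its centre within 40 mm of the mat's; the wafer lies inside the box, below the ledges; both at rest (horizontal distance between lid and mat below 0.04 m and angle between lid's own z axis and vertical below 0.08 rad and height (world z) of lid below 0.018 m and x of wafer in the frame of box between 0.008 and 0.172 m and y of wafer in the frame of box between -0.063 and 0.063 m and z of wafer in the frame of box between 0 and 0.03 m and linear speed of each of lid, wafer below 0.02 m/s); the robot touches nothing.
It fails at once if a jar on the shelf is knocked over or shifted by more than 40 mm (angle between any of salt_shaker, pepper_jar's own z axis and vertical above 0.5 rad or distance of any of salt_shaker, pepper_jar from where it was at the start of the episode above 0.04 m).
It fails at once if a bystander on the stove top is shifted by more than 40 mm (distance of any of twist_sweet, twist_sweet_b, teaspoon, kitchen_timer, tea_mug from where it was at the start of the episode above 0.04 m).
It also fails if it takes over 59 s, if anything falls off the work surface, if the arm or the gripper's body presses on something with over 40 N, if the wrist force passes 120 N, or if a joint passes its speed limit or range.

## Working session

There is one attempt and no reset: what is moved stays moved. The work goes in short steps, each a Python script; the robot and the scene stay as the last script left them, time stands still between calls to the robot, and variables do not carry over. Pictures are saved under pics/ and viewed, at most 10 in all, crops included, and the job is handed in when it is done.

```bash
ls; mkdir -p pics; python3 - <<'E'
from station import *
import cv2, numpy as np
np.set_printoptions(precision=4,suppress=True)
for c in ["side","top"]:
    im=get_image(c); cv2.imwrite(f"pics/{c}0.png",im[:,:,::-1])
    print(c,get_calibration(c))
    for n in ["rack","box","lid","mat","wafer","twist_sweet","salt_shaker","pepper_jar","teaspoon"]:
        for r in spot_in(n,c)[:3]: print(n,np.round(r["extent"],1),round(r["score"],2))
print(get_obs())
E
```

```text
pics
side {'fx': 467.0789410467709, 'fy': 467.0789410467709, 'cx': 318.8786245925484, 'cy': 237.933184920963, 'R': array([[-0.9584,  0.2852, -0.0093],
       [ 0.257 ,  0.8484, -0.4629],
       [-0.1241, -0.446 , -0.8864]]), 't': array([ 488.9284, -104.5288, 1501.5619])}
rack [278.  168.1  82.2 113.5] 0.96
rack [287.2 186.3  59.   67.5] 0.4
box [289.2 187.3  58.   65.6] 0.82
lid [291.1 183.7  51.4  56.3] 0.78
mat [350.5 303.   79.8  68.4] 0.67
wafer [289.  185.6  44.2  52.9] 0.55
twist_sweet [336.6 249.5  12.7  24.2] 0.73
twist_sweet [301.4 258.1  11.6  15.7] 0.54
twist_sweet [284.  292.7  10.7   9.2] 0.44
salt_shaker [258.1 126.9  13.9  28. ] 0.75
pepper_jar [294.8 111.1  22.4  41.1] 0.7
pepper_jar [288.8 187.2  57.5  66.1] 0.18
teaspoon [275.2 254.5  30.    8.6] 0.44
top {'fx': 451.0508675567431, 'fy': 451.0508675567431, 'cx': 323.1318206232943, 'cy': 228.6732714833645, 'R': array([[ 0.4156, -0.9096, -0.0019],
       [-0.8875, -0.405 , -0.2196],
       [ 0.199 ,  0.093 , -0.9756]]), 't': array([-174.1615,  552.5202, 1147.468 ])}
rack [431.1 274.6 122.5 110.5] 0.57
box [408.7 273.4 
[... 454 characters left out ...]
8.9] 0.43
salt_shaker [467.6 248.7  25.3  24.3] 0.87
pepper_jar [455.4 296.2  37.6  28. ] 0.56
pepper_jar [269.  245.8  81.8  76.9] 0.53
pepper_jar [175.9 241.6  27.1  21.1] 0.17
teaspoon [363.1 222.1  19.1  38.1] 0.67
{'t': 1.0, 'joint_pos': array([58.086 , 12.4251, 92.4401, -0.001 , 75.1309, -6.4273]), 'qvel': array([ 0.0532,  0.0217, -0.0292,  0.0169,  0.0415, -0.0615]), 'effort': array([ -0.0004, -39.6899, -30.4266,  -0.0002,   0.0008,  -0.    ]), 'tcp_pos': array([268.9238, 564.2144, 250.0342]), 'ee_rot': array([179.9962,   0.0014, 154.5136]), 'wrist_force': array([0.2176, 0.3626, 0.1187]), 'moment': array([ 0.0385,  0.0579, -0.0183]), 'grip_force': 0.0, 'grip_width': 85.40057382295012}
```

View pics/side0.png

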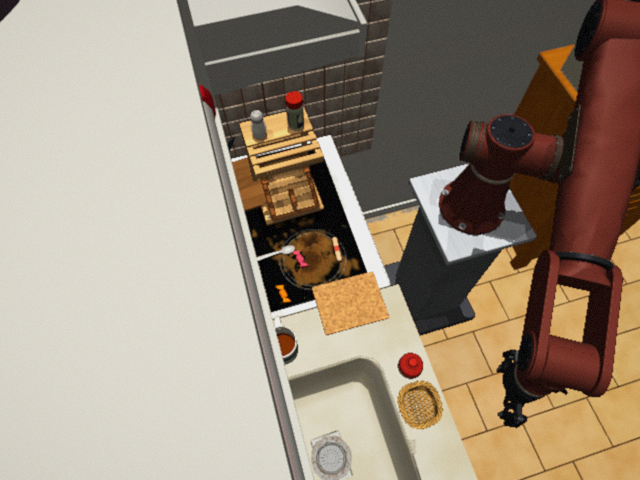

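View pics/top0.png

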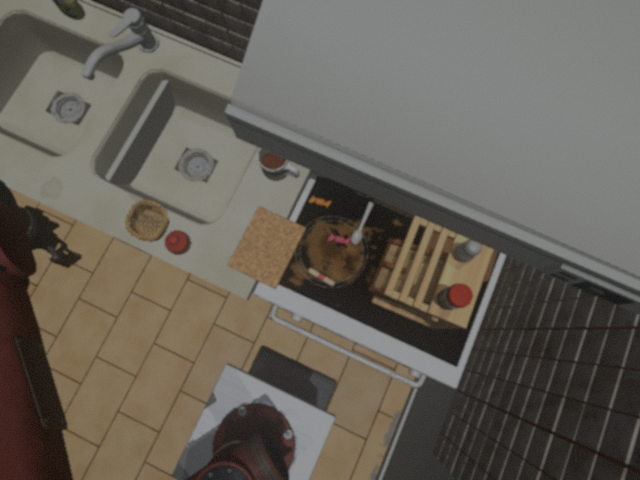

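The side view shows the rack around (278,168) with the jars on its shelf at (258,126) and (295,111), and the mat at (350,303). The cream bar at side (337,249), top (321,277) looks like the wafer. The pink item at side (301,258), top (340,240) is a twist sweet. I'll zoom in next.

```bash
cat > geo.py <<'E'
import numpy as np, cv2
from station import *
CAL={c:get_calibration(c) for c in("side","top")}
def proj(c,P):
    k=CAL[c]; q=np.atleast_2d(P)@np.array(k["R"]).T+k["t"]
    return np.c_[k["fx"]*q[:,0]/q[:,2]+k["cx"],k["fy"]*q[:,1]/q[:,2]+k["cy"]]
def back(c,uv,z):
    k=CAL[c]; R=np.array(k["R"]); d=R.T@np.array([(uv[0]-k["cx"])/k["fx"],(uv[1]-k["cy"])/k["fy"],1]); o=-R.T@k["t"]
    return o+d*(z-o[2])/d[2]
def tri(a,b):
    A=[];y=[]
    for c,uv in(("side",a),("top",b)):
        k=CAL[c];R=np.array(k["R"]);d=R.T@np.array([(uv[0]-k["cx"])/k["fx"],(uv[1]-k["cy"])/k["fy"],1]);d/=np.linalg.norm(d)
        M=np.eye(3)-np.outer(d,d);A.append(M);y.append(M@(-R.T@k["t"]))
    return np.linalg.solve(A[0]+A[1],y[0]+y[1])
E
python3 - <<'E'
from geo import *
s=cv2.imread("pics/side0.png");t=cv2.imread("pics/top0.png")
a=cv2.resize(s[90:240,225:345],None,fx=5,fy=4*1.0,interpolation=cv2.INTER_CUBIC) if 0 else cv2.resize(s[85:235,225:345],None,fx=4,fy=4,interpolation=cv2.INTER_CUBIC)
cv2.imwrite("pics/a.png",a)
b=cv2.resize(t[190:330,365:505],None,fx=4,fy=4,interpolation=cv2.INTER_CUBIC);cv2.imwrite("pics/b.png",b)
np.set_printoptions(precision=1,suppress=True)
for a,b,z in [((258,126.9),(467.6,248.7),326),((294.8,111.1),(455.4,296.2),335),((350.5,303),(267,247.5),10),((337,249.5),(321,278),7),((301.4,258.1),(341,240.2),7)]:
    print(tri(a,b),back("side",a,z),back("top",b,z))
E
```

```text
[ 607.8 -243.7  312.7] [ 607.1 -230.3  326. ] [ 605.9 -242.   326. ]
[ 501.9 -251.3  331.5] [ 500.9 -246.6  335. ] [ 503.1 -251.6  335. ]
[473.8 198.9  -7.7] [476.2 204.8  10. ] [472.2 195.2  10. ]
[459.   24.5  -3.1] [461.  29.   7.] [457.8  24.1   7. ]
[575.2  19.4  -1.7] [572.8  25.4   7. ] [576.7  17.3   7. ]
```

View pics/a.png

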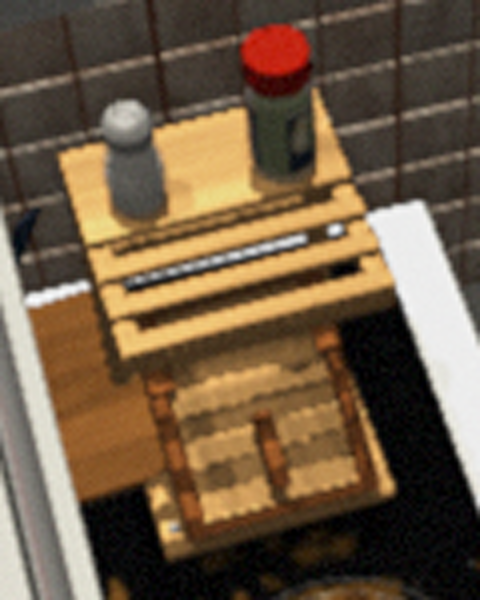

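View pics/b.png

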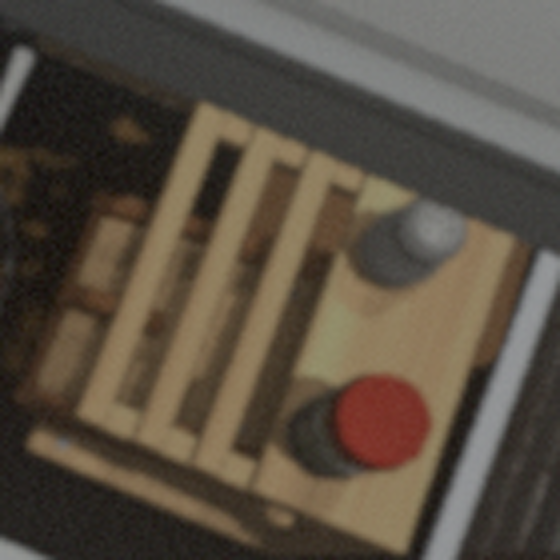

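The side crop shows the shelf corners, front lip and handle clearly. In the top crop the shelf's top corners are at about (203,102), (80,412), (405,553) and (522,238). I'll fit the rack, mat and wafer poses from these.

```bash
cat > fit.py <<'E'
from geo import *
from scipy.optimize import least_squares
np.set_printoptions(precision=1,suppress=True)
def rackT(p):
    c,s=np.cos(p[2]),np.sin(p[2]); R=np.array([[c,-s,0],[s,c,0],[0,0,1]]); return R,np.array([p[0],p[1],0])
A=np.radians(30); RB=np.array([[np.cos(A),0,-np.sin(A)],[0,1,0],[np.sin(A),0,np.cos(A)]]); tB=np.array([-75,0,12])
def box2rack(P): return np.array(P)@RB.T+tB
obs={"side":[((100,95,281),(60,152)),((100,-95,281),(318,92)),((-83,95,281),(110,335)),((-83,95,255),(124,358)),((-83,-95,281),(382,260)),((-83,-95,255),(395,287))],
"top":[((-83,95,281),(203,102)),((-83,-95,281),(80,412)),((100,-95,281),(405,553)),((100,95,281),(522,238))]}
off={"side":(225,85),"top":(365,190)}
def res(p,cs):
    R,t=rackT(p);r=[]
    for c in cs:
        for P,uv in obs[c]: r.append(proj(c,R@np.array(P)+t)[0]-(np.array(uv)/4+off[c]-.375))
    return np.ravel(r)
if __name__=="__main__":
    for cs in (["side"],["top"],["side","top"]):
        s=least_squares(res,[540,-200,-1.57],args=(cs,));print(cs,s.x[:2],np.degrees(s.x[2]),np.array(s.fun).reshape(-1,2).tolist() if 0 else np.round(s.fun,1))
    R,t=rackT(s.x)
    # overlay
    s0=cv2.imread("pics/side0.png");t0=cv2.imread("pics/top0.png");outs=[]
    for c,im in(("side",s0),("top",t0)):
        o=off[c];im=cv2.resize(im[o[1]:o[1]+150,o[0]:o[0]+140],None,fx=4,fy=4)
        def poly(P,col):
            uv=(proj(c,np.array(P)@R.T+t)-o+.375)*4; cv2.polylines(im,[np.int32(uv)],True,col,1)
        poly([(-83,95,281),(-83,-95,281),(100,-95,281),(100,95,281)],(0,255,0));poly([(-83,95,255),(-83,-95,255),(-83,-95,281),(-83,95,281)],(0,255,0))
        poly(box2rack([(0,-75,56),(0,75,56),(8,75,56),(8,-75,56)]),(255,0,0))
        poly(box2rack([(9,-60.5,56),(9,60.5,56),(169,60.5,56),(169,-60.5,56)]),(0,0,255))
        poly(box2rack([(19,-7,86),(19,7,86),(79,7,86),(79,-7,86)]),(255,255,0))
        outs.append(im[:590])
    cv2.imwrite("pics/ov.png",cv2.resize(np.hstack(outs),(800,421)))
E
python3 fit.py
python3 - <<'E'
from geo import *
np.set_printoptions(precision=1,suppress=True)
get_image("side");get_image("top")
ms={}
for c in("side","top"):
    for n in("mat","wafer","twist_sweet","lid"):
        for r in regions_of(n,c)[:5]:
            m=r["region"].astype(np.uint8);(cx,cy),wh,an=cv2.minAreaRect(np.argwhere(m)[:,::-1].astype(np.float32));v=np.argwhere(m).mean(0)[::-1]
            z={"mat":10,"lid":120}.get(n,8)
            box=cv2.boxPoints(((cx,cy),(wh[0]+1,wh[1]+1),an)); W=np.array([back(c,b,z) for b in box])
            print(c,n,round(r["score"],2),v,"world",back(c,v,z)[:2],"corners",W[:,:2].tolist() if 0 else np.round(W[:,:2]).astype(int).tolist())
E
```

```text
['side'] [ 553.8 -215.6] -89.20102106974163 [-1.4 -3.7 -1.  -4.3  1.5  1.4 -0.7  1.4  2.3  2.5 -0.9  1.7]
['top'] [ 551.2 -206.6] -89.29080550217606 [ 1.  -1.1 -0.9  1.1 -0.4  1.8  0.4 -2. ]
['side', 'top'] [ 552.7 -209.9] -89.35639910053165 [-0.5 -2.3  0.  -2.9  2.3  3.   0.1  2.9  3.2  4.1  0.   3.3  2.7 -1.1
  0.8  1.1  1.3  1.8  2.1 -1.9]
side mat 0.81 [348.9 302.4] world [480.  201.8] corners [[575, 125], [373, 124], [386, 277], [578, 275]]
side wafer 0.68 [336.  248.8] world [463.4  26.2] corners [[470, -17], [449, -17], [457, 67], [477, 66]]
side twist_sweet 0.6 [282.9 293.7] world [655.3 120.5] corners [[671, 93], [650, 89], [640, 145], [661, 149]]
side lid 0.89 [289.4 190.7] world [ 557.3 -145.9] corners [[616, -263], [491, -269], [500, -77], [618, -74]]
side lid 0.49 [288.7 193.9] world [ 562.  -135.7] corners [[633, -270], [473, -275], [486, -65], [635, -63]]
top mat 0.55 [266.5 246.2] world [474.9 198.2] corners [[384, 274], [575, 275], [569, 121], [379, 125]]
top mat 0.53 [467.5 250.2] world [ 695.6 -312.4] corners [[674, -269], [748, -305], [721, -355], [648, -319]]
top wafer 0.49 [321.6 276.6] world [461.8  24.2] corners [[457, 67], [475, 65], [466, -17], [449, -15]]
top lid 0.92 [409.4 272.5] world [ 550.3 -176.5] corners [[483, -110], [599, -97], [619, -249], [503, -259]]
top lid 0.6 [431.9 277.4] world [ 562.2 -232. ] corners [[443, -100], [693, -95], [698, -357], [453, -351]]
top lid 0.48 [321.7 276.6] world [450.2  18. ] corners [[445, 57], [465, 55], [455, -20], [436, -17]]
```

View pics/ov.png

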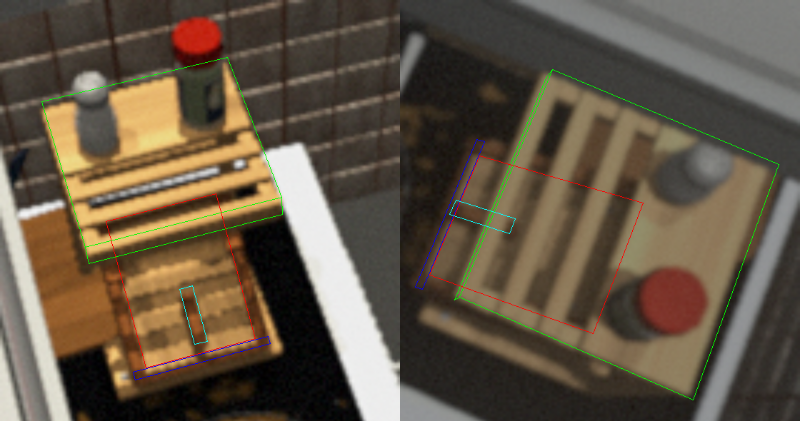

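The overlay matches on the front edge, lip and handle (handle in the left view at about (188–200, 290–350)). The shelf's rear edge is off by about 3 px, so I'll drop it, refit on the front features, and check the IK of the planned poses.

```bash
cat > plan.py <<'E'
from fit import *
from scipy.spatial.transform import Rotation as Ro
Bp=lambda *P: tuple(box2rack(P))
obs["side"]=obs["side"][2:]+[(Bp(79,0,86),(263,408)),(Bp(19,0,86),(279,475)),(Bp(4,0,56),(282,513))]
obs["top"]=obs["top"][:2]+[(Bp(4,0,56),(66,302))]
S=[least_squares(res,[550,-208,-1.56],args=([c],)) for c in("side","top")]
PR=(S[0].x+S[1].x)/2
R,t=rackT(PR)
def box2w(P): return R@box2rack(P)+t
def att(tilt,sgn=1):
    a=np.radians(tilt); z=R@np.array([np.sin(a),0,-np.cos(a)]); y=sgn*R[:,1]
    return Ro.from_matrix(np.c_[np.cross(y,z),y,z]).as_euler("xyz",degrees=True)
def lidgrip(shift,lift,rot):
    "TCP in world for lid slid by shift, upper end raised by lift, lower end raised by turn rot (deg)"
    a=np.radians(rot); v=np.array([-120*np.cos(a)+29*np.sin(a),0,120*np.sin(a)+29*np.cos(a)])
    return box2w(np.array([169-shift,0,50+lift])+v)
MAT=np.array([476,199]); WAF=np.array([462.5,25])
E
python3 - <<'E'
from plan import *
for s in S: print(s.x[:2],np.degrees(s.x[2]),s.fun)
print("rack",PR[:2],np.degrees(PR[2]), "grip",lidgrip(0,0,0))
for sg in(1,-1):
    for nm,p,o in [("pre",lidgrip(0,0,0)+150*R@np.array([-.574,0,.819]),att(35,sg)),("grip",lidgrip(0,0,0),att(35,sg)),("lift",lidgrip(0,0.5,3.6),att(31.4,sg)),("out",lidgrip(75,10,3.6),att(31.4,sg)),("matup",np.array([*MAT,120])-40*np.r_[R[:2,0],0],att(5,sg)),("mat",np.array([*MAT,39])-40*np.r_[R[:2,0],0],att(5,sg)),("waf",np.array([*WAF,21]),att(0,sg)),("boxup",box2w((58,0,32))+180*R@np.array([-.6,0,.8]),att(36,sg)),("box",box2w((58,0,32)),att(36,sg))]:
        print(sg,nm,p,o,solve_ik(p,o))
E
```

```text
[ 554.6 -215.8] -88.71600096432779 [ 1.6  1.6 -0.6  1.6  2.2  2.2 -1.1  1.4 -1.7 -2.8 -0.2 -0.2 -0.5 -4.4]
[ 551.8 -206.8] -88.68914763116831 [ 0.7 -1.2 -0.4  1.5 -0.3 -0.5]
rack [ 553.2 -211.3] -88.70257429774804 grip [ 551.6 -139.3  104.9]
1 pre [549.6 -53.2 227.8] [180.   35.   91.3] [  4.2   8.5 105.3 -37.   72.3  16.5]
1 grip [ 551.6 -139.3  104.9] [180.   35.   91.3] [ -4.8  17.8 109.7 -42.9  56.9  19.6]
1 lift [ 551.5 -137.1  112.9] [180.   31.4  91.3] [ -6.1  16.1 109.5 -38.3  56.6  14.8]
1 out [549.9 -67.4  83.6] [180.   31.4  91.3] [  1.2  19.3 109.2 -38.   57.8  22.5]
1 matup [475.1 239.  120. ] [180.    5.   91.3] [ 21.7  11.3 109.2  -5.3  61.4  23. ]
1 mat [475.1 239.   39. ] [180.    5.   91.3] [ 21.7  18.7 110.6  -5.9  52.5  24. ]
1 waf [462.5  25.   21. ] [180.    0.   91.3] [ -5.6  12.6 121.4  -0.   46.1  -6.9]
1 boxup [549.8 -62.6 212.7] [180.   36.   91.3] [  3.7   9.7 106.2 -38.5  70.7  17.7]
1 box [ 552.3 -170.6   68.7] [180.   36.   91.3] [ -7.6  21.7 109.9 -46.9  52.7  21.9]
-1 pre [549.6 -53.2 227.8] [180.  -35.  -88.7] None
-1 grip [ 551.6 -139.3  104.9] [180.  -35.  -88.7] None
-1 lift [ 551.5 -137.1  112.9] [180.  -31.4 -88.7] None
-1 out [549.9 -67.4  83.6] [180.  -31.4 -88.7] None
-1 matup [475.1 239.  120. ] [180.   -5.  -88.7] None
-1 mat [475.1 239.   39. ] [180.   -5.  -88.7] None
-1 waf [462.5  25.   21. ] [180.    0.  -88.7] None
-1 boxup [549.8 -62.6 212.7] [180.  -36.  -88.7] None
-1 box [ 552.3 -170.6   68.7] [180.  -36.  -88.7] None
```

```bash
cat > s1.py <<'E'
from plan import *
n=R@np.array([-.5,0,.866]); g=lidgrip(0,0,0); ax=R@np.array([-np.sin(np.radians(35)),0,np.cos(np.radians(35))])
grip(38)
goto(g+150*ax,att(35)); move_l(g+14*n,att(35),speed=200)
o=get_obs();f0=o["wrist_force"];print("free",o["t"],f0,o["tcp_pos"]-g)
h=14
while h>-8:
    h-=1; move_l(g+h*n,att(35),speed=30)
    f=(get_obs()["wrist_force"]-f0)@n
    if f>2.5: break
print("touch h",h,f,(get_obs()["tcp_pos"]-g)@n)
h+=5; move_l(g+h*n,att(35),speed=40)
grip(5,60)
o=get_obs();print(o["t"],o["grip_width"],o["grip_force"],o["wrist_force"]-f0,o["tcp_pos"],h)
np.save("h.npy",h)
cv2.imwrite("pics/g1.png",cv2.resize(np.hstack([get_image("side")[95:225,225:345],get_image("top")[200:330,365:485]])[:,:,::-1],None,fx=3.3,fy=3.3))
E
python3 s1.py
```

```text
free 5.2667 [-0.4  0.3  0.6] [ 0.7  7.3 13. ]
touch h -3 5.911583639327569 -2.2438310235029943
10.125 13.290480622819272 58.61491620540619 [ 0.5  0.8 -0.3] [ 551.6 -138.2  106.5] 2
```

View pics/g1.png

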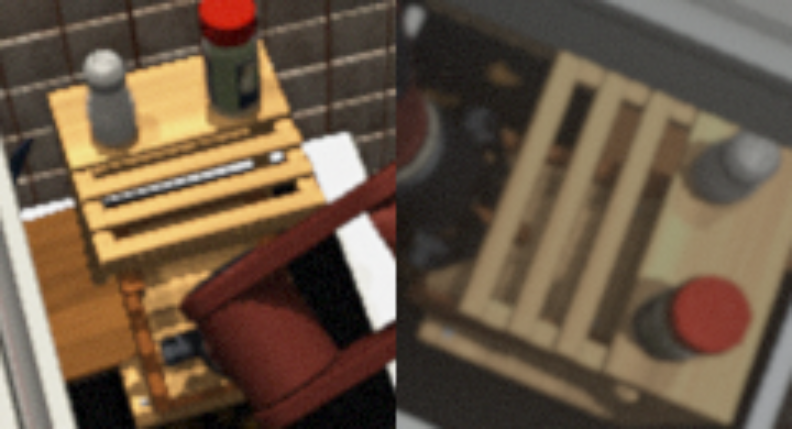

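The grip is good: 13.3 mm on the 14 mm handle, and the touch height agrees with the model. Next: lift and slide.

```bash
cat > s2.py <<'E'
from plan import *
h=float(np.load("h.npy")); f0=np.array([-.4,.3,.6])
n0=R@np.array([-.5,0,.866])
def go(d,l,r,sp):
    move_l(lidgrip(d,l,r)+h*n0,att(35-r),speed=sp); o=get_obs(); print(d,l,r,"F(box)",RB.T@R.T@(o["wrist_force"]-f0),round(o["grip_width"],1),round(o["t"],1))
    return o
for r in(1.2,2.4,3.6): go(0,0.3*r/3.6,r,40)
for d,l in((5,.5),(15,.8),(30,1.5),(45,2.5),(60,4),(70,8),(80,14)):
    o=go(d,l,3.6,60)
    if np.linalg.norm(o["wrist_force"]-f0)>25: print("STOP");break
E
python3 s2.py
```

```text
0 0.09999999999999999 1.2 F(box) [-1.1  0.9 -1.7] 13.0 10.5
0 0.19999999999999998 2.4 F(box) [-0.6  0.1 -2.6] 13.1 10.7
0 0.3 3.6 F(box) [-0.9  0.6 -2.1] 12.8 11.0
5 0.5 3.6 F(box) [-1.1  0.2 -2.1] 12.7 11.2
15 0.8 3.6 F(box) [-0.8 -0.1 -2.6] 13.0 11.5
30 1.5 3.6 F(box) [-0.7  0.2 -2.8] 12.7 11.9
45 2.5 3.6 F(box) [-0.1  0.4 -3.2] 13.0 12.3
60 4 3.6 F(box) [-1.  -0.2 -1.9] 13.2 12.7
70 8 3.6 F(box) [-0.5  0.8 -2.6] 12.8 13.1
80 14 3.6 F(box) [-0.6  0.5 -2.7] 13.0 13.4
```

```bash
cat > s3.py <<'E'
from plan import *
h=float(np.load("h.npy")); f0=np.array([-.4,.3,.6])
wait(0.15)
p=get_obs()["tcp_pos"]
move_l(p+np.array([0,60,50]),att(31.4),speed=200)
move_l(p+np.array([-10,130,80]),att(5),speed=200)
m=np.array([*MAT,39+h])-40*np.r_[R[:2,0],0]
move_l(m+[0,0,90],att(5),speed=250)
move_l(m+[0,0,14],att(5),speed=120); wait(.2)
fz=get_obs()["wrist_force"][2]; d=14
while d>-8:
    d-=1; move_l(m+[0,0,d],att(5),speed=40); f=get_obs()["wrist_force"][2]
    if f-fz>2: break
o=get_obs();print("touch",d,f-fz,o["wrist_force"],o["tcp_pos"],o["t"])
cv2.imwrite("pics/m1.png",cv2.resize(np.hstack([get_image("side")[215:375,260:420],get_image("top")[165:325,200:360]])[:,:,::-1],(800,400)))
E
python3 s3.py
```

```text
touch -4 6.81874292722882 [-2.3 -1.1  5.2] [475.3 239.1  38. ] 21.0917
```

View pics/m1.png

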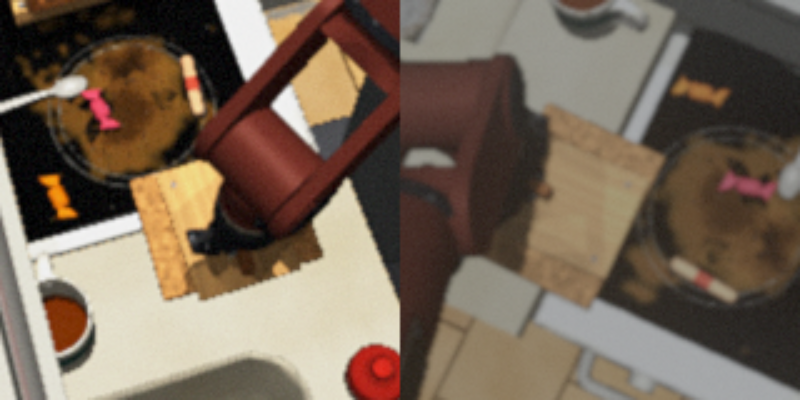

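The lid sits level across the mat, and the wafer (side (190,85) in the crop) is untouched. I'll release, retract, and pick the wafer.

```bash
cat > s4.py <<'E'
from plan import *
grip(45); wait(.2)
p=get_obs()["tcp_pos"]
move_l(p+np.array([0,0,80])-7*np.r_[R[:2,0],0],att(5),speed=150)
W=[180,0,84.6]; w=np.array([*WAF,20.5])
goto(w+[0,0,110],W)
get_image("side");get_image("top")
for c in("side","top"):
    for r in regions_of("lid",c)[:2]:
        v=np.argwhere(r["region"]).mean(0)[::-1]; print(c,round(r["score"],2),back(c,v,18),r["region"].sum())
    for r in regions_of("wafer",c)[:2]:
        v=np.argwhere(r["region"]).mean(0)[::-1]; print(c,"waf",round(r["score"],2),back(c,v,10))
move_l(w+[0,0,15],W,speed=150); wait(.2); f0=get_obs()["wrist_force"][2]
d=15
while d>0:
    d-=2.5; move_l(w+[0,0,d],W,speed=40); f=get_obs()["wrist_force"][2]-f0
    if f>2.5: break
print("down",d,f)
if f>2.5: move_l(w+[0,0,d+2.5],W,speed=40)
grip(5,30); o=get_obs(); print(o["grip_width"],o["grip_force"],o["t"])
move_l(w+[0,0,90],W,speed=150); o=get_obs(); print(o["grip_width"],o["grip_force"],o["t"])
s=get_image("side")[215:375,260:420];t=get_image("top")[165:325,200:360]
cv2.imwrite("pics/w1.png",cv2.resize(np.hstack([s,t])[:,:,::-1],(800,400)))
E
python3 s4.py
```

```text
side 0.96 [478.4 208.7  18. ] 2290
side 0.3 [655.3 124.7  18. ] 90
side waf 0.52 [463.4  23.5  10. ]
top 0.94 [477.3 223.8  18. ] 1832
top waf 0.36 [479.1 225.5  10. ]
down 0.0 1.2347906429139444
13.478162238124005 31.889055994106457 26.5333
13.322355442349819 31.77645975141786 27.2833
```

View pics/w1.png

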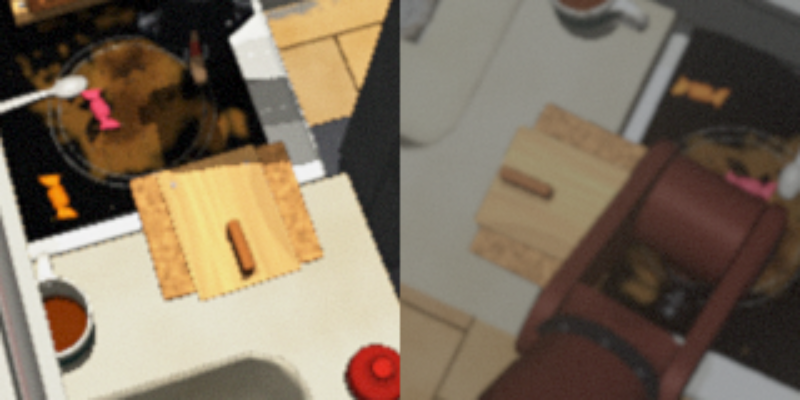

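The lid lies flat, handle up, near the mat's centre, and the wafer is in the gripper. Now I'll put it in the box.

```bash
cat > s5.py <<'E'
from plan import *
a=np.radians(36); ax=R@np.array([-np.sin(a),0,np.cos(a)]); A=att(36)
b=box2w((58,0,34)); 
goto(b+180*ax,A); move_l(b+60*ax,A,speed=200); wait(.1); f0=get_obs()["wrist_force"]
h=60
for h in list(range(50,-1,-5))+[-2,-4]:
    move_l(b+h*ax,A,speed=80); f=get_obs()["wrist_force"]-f0
    if np.linalg.norm(f)>3: break
o=get_obs(); print("h",h,f,o["grip_width"],o["t"])
if h>15: raise SystemExit("early contact")
grip(34); wait(.3)
move_l(b+180*ax,A,speed=200)
goto(np.array([420,30,300]),[180,0,91]); o=get_obs(); print(o["t"],o["wrist_force"])
goto(np.array([330,330,300]),[180,0,91])
for c in("side","top"):
    get_image(c)
    for r in spot_in("wafer",c)[:3]: print(c,np.round(r["extent"],1),round(r["score"],2))
s=get_image("side");t=get_image("top")
cv2.imwrite("pics/e1.png",cv2.resize(np.hstack([s[100:350,225:425],t[160:410,230:430]])[:,:,::-1],(800,500)))
E
python3 s5.py
```

```text
h -2 [-2.2  2.   3.4] 13.656286213281533 31.95
34.3917 [-0.1  0.  -0. ]
```

View pics/e1.png

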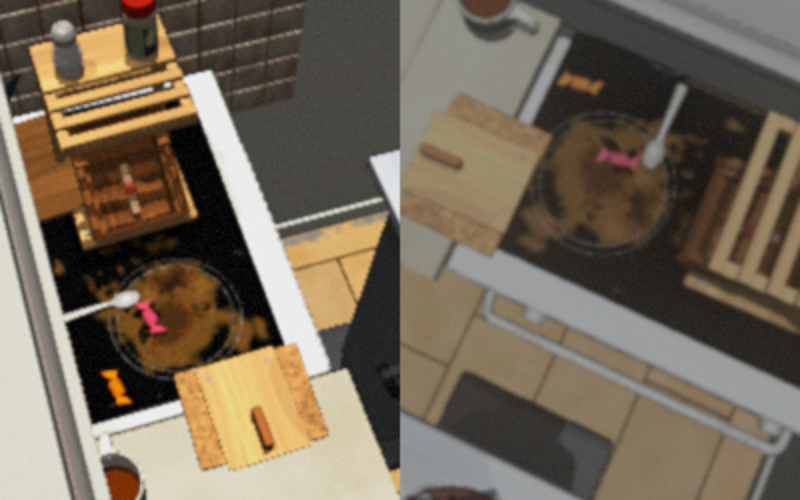

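The wafer lies in the box at about (130,190) in the left view. The lid is flat on the mat with its handle at (262,427), and the bystanders and jars are in place. Handing in.

```bash
python3 -c "
from station import *
print(sign_off())"
```

```text
the job is handed in; nothing more can be done
None
```

The job is handed in at roughly 36 s on the robot's clock: the lid lies flat, handle up, near the middle of the mat, the wafer is in the open box, and the jars and other things look undisturbed in the last pictures; the sign-off call returned no verdict.

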